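# Lay the judge's serving board

### The job

Lay the serving board for the coffee judge: stand the white cup in the middle of the saucer, the water glass in the middle of the cork coaster, and the wooden box on the board in line with saucer and coaster, half-way between them and square to the board. Then stand the bean tube upright in the box and put the small milk jug on the board straight behind the box (the side away from the robot), clear of it. Set the cup and glass down without dropping them, tip nothing over, and leave the saucer, the large pitcher and the lidded jar where they are.

Things in the scene. Friction and masses are not known exactly. Their poses are not given: they have to be found in the camera images.
- board: Flat pale beech serving board lying fixed on the table, 190 mm deep (its x) by 400 mm long (its y) by 14 mm thick, with a slotted hand grip 60 mm wide projecting 91 mm more from its +y end. Origin: centre of the underside of the 190 x 400 mm part; top surface at z = 14 mm. Its +x points to the far edge, away from the robot, within 8 degrees.
- saucer: White ceramic saucer, loose, already on the board near one of its ends, either end: 110 mm across the rim, 14 mm high, foot 68 mm across; flat well about 76 mm across whose floor is 6 mm above its underside. Origin: centre of the underside. It stays where it is.
- coaster: Round brown cork coaster fixed on the board near the other end, 90 mm across, 5 mm thick. Origin: centre of the underside; its axes are parallel to the board's. Its centre and the saucer's both lie on the line 35 mm in front of (towards the robot from) the board's long middle line, 236 to 254 mm apart.
- masu: Standing on the table in the row before the board: open square wooden box (a masu) with thick walls, 84 x 84 mm outside, 56 mm high, walls and floor 9 mm thick (66 x 66 mm inside), about 120 g. Walls are along its x and y. Too wide for the fingers across, so it is lifted by pinching one wall. Origin: centre of the underside.
- cup: Standing on the table in the same row: white ceramic cup without a handle, 58 mm high, 52 mm wide at the foot widening to 60 mm at the rim, wall 4 mm, about 130 g. Origin: centre of the underside.
- tumbler: Standing on the table in the same row: tall plain water glass of green glass, 92 mm high, 56 mm wide at the foot widening to 64 mm at the rim, wall 3 mm, about 170 g. Origin: centre of the underside.
- tube: Bean sample tube standing upright on the table in the same row: clear tube of 34 mm diameter with dark beans in it, closed by a white cap of 37 mm diameter and 25 mm height; 85 mm high in all, about 70 g. Origin: centre of the underside.
- jug: Standing on the table in the same row: small steel milk jug, 50 mm wide (46 mm near the top), 62 mm high, wall 3 mm, about 110 g; a wire handle stands out 19 mm on its +x side, a small lip on its -x side. Origin: centre of the underside of its round part.
- pitcher: Bystander: large steel pitcher of the same form as the jug, 82 mm wide, 98 mm high, handle on its +x side standing out 30 mm. Stands among the things; stays. Origin: centre of the underside.
- jar: Bystander: squat round jar of greyish glass with a steel lid, 68 mm wide, 75 mm high, at the right of the board. Stays. Origin: centre of the underside.
Not all that is in view belongs to the job. What is shaped like the tube but orange, pink or turquoise is not meant.

How it is judged:
By the outcome, as a careful person would: the job done as asked, in the order asked, and still so for the second after the job is handed in, with the robot touching nothing.
It also fails if it takes over 128 s, if anything falls off the work surface, if the arm or the gripper's body presses on something with over 40 N, if the wrist force passes 120 N, or if a joint passes its speed limit or range.

### The arm

A 7-joint arm with a two-finger parallel gripper is mounted at the origin on the work surface. World frame = base frame: x ahead of the robot, y to its left, z up, the work surface at z = 0. Lengths are in m, angles in rad, forces in N, time in s.
With the tool pointing down it reaches from about 0.425 to 1.025 m from the base axis. Payload 9.4 kg.
Tool frame: the origin (TCP) lies midway between the tips of the shut fingers; the grasp point (between the pads) lies 19 mm behind it; z points along the fingers, y is the line along which they close (so a half turn about z gives the same grasp; the last joint's range is limited). The gripper opens to 93 mm and grips with 3 to 60 N. Pads are 15 mm wide; open, the fingers measure 128 mm over their backs; the gripper's body (75 mm by 188 mm) begins 65 mm behind the grasp point.
Start: joints at [-0.077, 0.599, -0.003, 1.599, 0.002, 0.943, -0.08], TCP at [0.725, -0, 0.219] pointing down, gripper open.
Joint ranges: [-2.57, 2.57], [-0.35, 1.97], [-1.29, 1.29], [0.11, 2.56], [-1.05, 4.19], [0.11, 1.86], [-2.63, 2.63]. Speed limits (rad/s): [2.22, 2.22, 3.01, 3.01, 3.14, 3.14, 3.14].

### API

Orientations are given as [roll, pitch, yaw] about the fixed x, y, z axes, in that order (R = Rz(yaw) Ry(pitch) Rx(roll)).
In Python, from workcell import * gives the robot as it stands.
- The arm moves only by the shell command python3 -m crank 'ROWS'. ROWS is rows parted by semicolons, their numbers by spaces, 1 to 8 of them, each of 5 numbers: the finger opening in m, then dx, dy, dz in m, then a turn about the tool's z in rad; each row shifts and turns the commanded pose from where the row before left it, along the tool's axes as they then stand; what a row does not reach is not made up. A row lasts 1/12 s, in which the tool goes at most 0.0417 m and 0.125 rad, less where a joint would pass 70% of its speed; a pose out of reach is approached as far as the arm can. The fingers move at their own pace and stop on an object; the grip force is fixed at half the most. Time passes only in rows, so rows that do not move let the fingers close. It prints the time, the measured TCP pose, the force, the opening and the grip force at its end.
- get_obs(): the state, without advancing time (a new reading comes with each control period).
- grab_frame(name): name is "scene" or "side" or "wrist"; returns a dict with "color" (400x640x3 uint8, red, green, blue), "intrinsics" (3x3 intrinsics, pixels), "extrinsics" (4x4, takes a point from world to camera coordinates). Camera axes: x right, y down, z forward; pixel columns grow to the right and rows downward; lengths in m; the calibration is good to about 2 mm. The wrist camera is an equidistant fisheye: a pixel r from the principal point sees the ray r / f radians off the axis. A picture is of the moment at which its call begins. There is no depth.
- finish_job(): hands the job in; it is judged then, once.
The state is a dict: "t": time; "qpos": joint angles; "qd": joint speeds; "tau": joint torques, N m; "position": TCP position; "tcp_rot": TCP orientation; "force": force on the tool from outside, world axes, zero at the start; "wrist_torque": the same for the moment, N m; "grip_width": finger opening in m; "gripper_force": force on a finger pad.
Only numpy, scipy, OpenCV 4.12 (cv2) and the standard library are available. Lean on these libraries where they do the work, as an engineer would, in place of code of your own. Each camera call takes 0.05 s, during which the arm holds its last target. There are 200 camera calls.

## Working session

There is one attempt and no reset: what is moved stays moved. The work goes in short steps, Python scripts to look and compute and a shell command to move; the robot and the scene stay as the last step left them, time stands still between calls to the robot, and variables do not carry over. Pictures are saved under pics/ and viewed, at most 14 in all, crops included, and the job is handed in when it is done.

```bash
ls; mkdir -p pics
python3 - <<'E'
from workcell import *
import cv2,json
o=get_obs();print(o)
for n in("scene","side","wrist"):
    f=grab_frame(n);cv2.imwrite(f"pics/{n}0.png",f["color"][:,:,::-1]);print(n,f["intrinsics"].round(1).tolist(),f["extrinsics"].round(3).tolist())
E
```

```text
pics
{'t': 0.0, 'qpos': array([-0.07670576,  0.6001234 , -0.00253088,  1.60009915,  0.00181751,
        0.94287083, -0.07976867]), 'qd': array([ 2.01725504e-03, -6.36298589e-05,  7.22435140e-04,  8.85178660e-04,
        1.26955869e-03, -6.85255932e-04,  2.70797770e-04]), 'tau': array([ 5.70884713e-04, -7.65060925e+01,  1.49801854e+00, -2.52344084e+01,
       -5.23842021e-02,  1.69115182e-02,  2.08527672e-04]), 'position': array([ 7.24537296e-01, -2.47387043e-05,  2.17772354e-01]), 'tcp_rot': array([-3.14010210e+00,  1.59198961e-04,  1.57089208e+00]), 'force': array([-0.98959726, -1.10541365, -0.47370774]), 'wrist_torque': array([-0.0047373 ,  0.03814493, -0.00029708]), 'gripper_force': 0.0, 'grip_width': 0.09286164719825363}
scene [[408.9, 0.0, 314.9], [0.0, 408.9, 196.9], [0.0, 0.0, 1.0]] [[0.668, 0.744, 0.006, -0.302], [0.55, -0.489, -0.677, -0.272], [-0.501, 0.456, -0.736, 1.213], [0.0, 0.0, 0.0, 1.0]]
side [[408.4, 0.0, 321.1], [0.0, 408.4, 210.2], [0.0, 0.0, 1.0]] [[0.995, -0.102, 0.012, -0.509], [-0.049, -0.577, -0.815, 0.052], [0.09, 0.81, -0.579, 0.949], [0.0, 0.0, 0.0, 1.0]]
wrist [[309.7, 0.0, 325.5], [0.0, 309.7, 194.3], [0.0, 0.0, 1.0]] [[1.0, -0.0, -0.001, -0.724], [0.0, -0.957, 0.29, -0.034], [-0.001, -0.29, -0.957, 0.39], [0.0, 0.0, 0.0, 1.0]]
```

View three.

View pics/scene0.png

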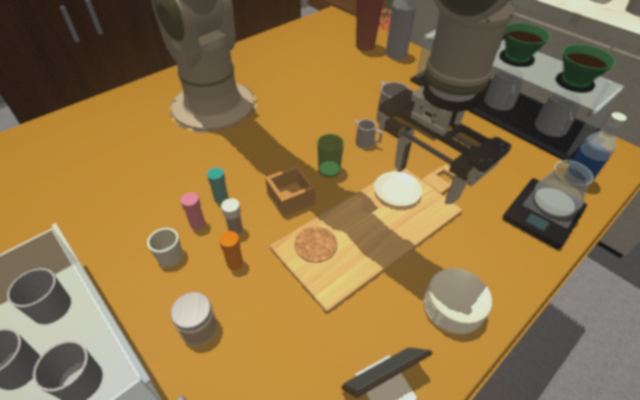

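View pics/side0.png

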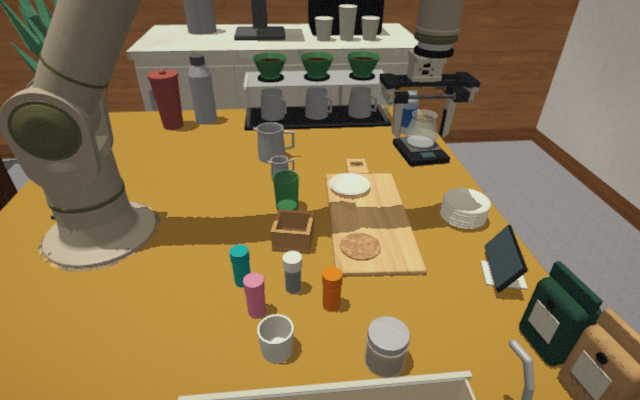

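View pics/wrist0.png

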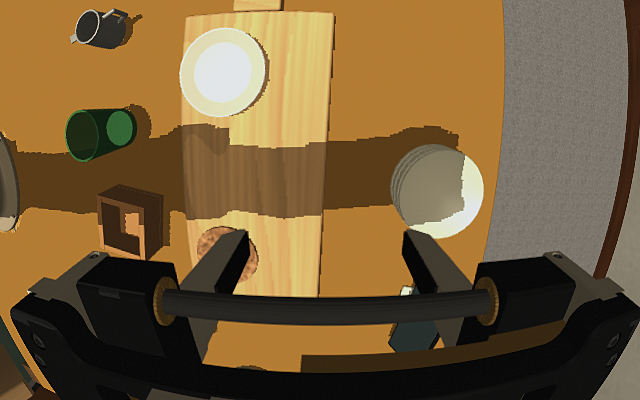

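```bash
cat > h.py <<'E'
import numpy as np, cv2
from workcell import *
def ray(f,n,p):
    K,T=f["intrinsics"],f["extrinsics"]; u=(p[0]-K[0,2])/K[0,0]; v=(p[1]-K[1,2])/K[1,1]
    if n=="wrist":
        r=np.hypot(u,v)+1e-9; d=np.array([np.sin(r)*u/r,np.sin(r)*v/r,np.cos(r)])
    else: d=np.array([u,v,1.])
    R=T[:3,:3]; d=R.T@d
    return -R.T@T[:3,3], d/np.linalg.norm(d)
def onz(f,n,p,z):
    o,d=ray(f,n,p); return (o+d*(z-o[2])/d[2])[:2]
def proj(f,n,X):
    K,T=f["intrinsics"],f["extrinsics"]; c=T[:3,:3]@np.asarray(X,float)+T[:3,3]
    if n=="wrist":
        s=np.hypot(c[0],c[1])+1e-12; t=np.arctan2(s,c[2]); q=np.array([c[0],c[1]])*t/s
    else: q=c[:2]/c[2]
    return np.array([K[0,0]*q[0]+K[0,2],K[1,1]*q[1]+K[1,2]])
def tri(*rays):
    A=np.zeros((3,3));b=np.zeros(3)
    for o,d in rays:
        P=np.eye(3)-np.outer(d,d);A+=P;b+=P@o
    X=np.linalg.solve(A,b); e=[np.linalg.norm((np.eye(3)-np.outer(d,d))@(X-o)) for o,d in rays]
    return X,max(e)
def snap(n,name=None):
    f=grab_frame(n)
    if name: cv2.imwrite(f"pics/{name}.png",f["color"][:,:,::-1])
    return f
def tool():
    o=get_obs(); from scipy.spatial.transform import Rotation as Ro
    return o["position"],Ro.from_euler("xyz",o["tcp_rot"]).as_matrix()
def to(x,y,z,yaw=None):
    """print tool-axis shift to world target"""
    p,R=tool(); d=R.T@(np.array([x,y,z])-p); w=np.arctan2(R[1,0],R[0,0])
    print("shift tool",d.round(4),"yaw now",round(w,3), "" if yaw is None else "turn %.3f"%(-((yaw-w+np.pi)%(2*np.pi)-np.pi)))
E
python3 - <<'E'
from h import *
s=snap("scene");d=snap("side")
P={"cup rim":((166,243),(276,328)),"tube cap top":((231,205),(292,257)),"tumbler rim":((330,142),(287,178)),"masu rim":((290,181),(293,221)),"jug rim":((367,126),(281,160)),
"saucer":((398,188),(350,184)),"coaster":((316,244),(360,246)),"pitcher rim":((392,90),(270,128)),"jar top":((193,307),(389,332)),"orange":((231,240),(332,274)),"pink":((191,200),(254,281)),"teal":((217,174),(241,251))}
for k,(a,b) in P.items():
    X,e=tri(ray(s,"scene",a),ray(d,"side",b));print(k,X.round(3),round(e,4))
E
```

```text
cup rim [ 0.402 -0.354  0.049] 0.003
tube cap top [ 0.434 -0.215  0.082] 0.0001
tumbler rim [0.433 0.064 0.09 ] 0.0025
masu rim [ 0.441 -0.066  0.056] 0.0011
jug rim [0.422 0.207 0.06 ] 0.0001
saucer [0.601 0.125 0.025] 0.001
coaster [ 0.586 -0.117  0.014] 0.0005
pitcher rim [0.394 0.327 0.102] 0.0003
jar top [ 0.577 -0.391  0.072] 0.0014
orange [ 0.504 -0.263  0.077] 0.001
pink [ 0.365 -0.268  0.078] 0.0
teal [ 0.337 -0.187  0.08 ] 0.0007
```

```bash
python3 -m crank '0.093 -0.0250 -0.0285 -0.008 0;0.093 -0.0250 -0.0285 -0.008 0;0.093 -0.0250 -0.0285 -0.008 0;0.093 -0.0250 -0.0285 -0.008 0;0.093 -0.0250 -0.0285 -0.008 0;0.093 -0.0250 -0.0285 -0.008 0;0.093 -0.0250 -0.0285 -0.008 0;0.093 -0.0250 -0.0285 -0.008 0'
python3 -m crank '0.093 -0.0250 -0.0285 -0.008 0;0.093 -0.0250 -0.0285 -0.008 0;0.093 0 0 0 0'
python3 - <<'E'
from h import *
f=snap("wrist","w1");print(tool()[0])
for k,X in {"cup":(.402,-.354,.058),"tube":(.434,-.215,.085),"coaster":(.586,-.117,.019)}.items(): print(k,proj(f,"wrist",X).round(0))
E
```

```text
t: 0.92
position: [0.4954, -0.201, 0.2831]
tcp_rot: [3.141, 0.0, 1.571]
force: [0.1, -1.2, -0.3]
grip_width: 0.0934
gripper_force: 0.0
t: 1.17
position: [0.4346, -0.2553, 0.3003]
tcp_rot: [-3.141, 0.003, 1.562]
force: [-0.2, 0.3, 0.9]
grip_width: 0.093
gripper_force: 0.0
[ 0.43739709 -0.252941    0.29976995]
cup [304. 232.]
tube [325. 136.]
coaster [429.  67.]
```

View pics/w1.png

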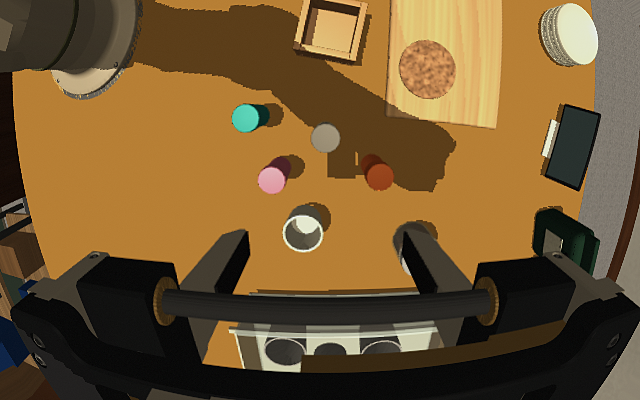

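```bash
cat >> h.py <<'E'
def ell(img,lo,hi,seed,rad,close=3,space=cv2.COLOR_RGB2HSV):
    """ellipse of the colour blob next to seed"""
    m=cv2.inRange(cv2.cvtColor(img,space),np.array(lo),np.array(hi))
    k=np.zeros_like(m);cv2.circle(k,tuple(int(v) for v in seed),rad,255,-1);m&=k
    m=cv2.morphologyEx(m,cv2.MORPH_CLOSE,cv2.getStructuringElement(2,(close,close)))
    c=max(cv2.findContours(m,cv2.RETR_EXTERNAL,cv2.CHAIN_APPROX_NONE)[0],key=cv2.contourArea)
    return cv2.convexHull(c)[:,0,:].astype(float),m
def circ(f,n,hull,z):
    """least-squares circle of image contour laid on plane z"""
    P=np.array([onz(f,n,p,z) for p in hull]); A=np.c_[2*P,np.ones(len(P))]
    s=np.linalg.lstsq(A,(P**2).sum(1),rcond=None)[0]; r=np.sqrt(s[2]+s[:2]@s[:2])
    e=np.linalg.norm(P-s[:2],axis=1)-r
    return s[:2].round(4),round(float(r),4),round(float(e.std()),4)
E
python3 - <<'E'
from h import *
f=snap("wrist");im=f["color"]
hsv=cv2.cvtColor(im,cv2.COLOR_RGB2HSV)
print("tbl",hsv[250,200],"cork",hsv[69,427],"board",hsv[30,470],hsv[30,400],"cap",hsv[138,325],"rim",hsv[248,290:315:5].tolist(),"shadow tbl",hsv[120,380])
w0=dict(f);w0["color"]=cv2.imread("pics/wrist0.png")[:,:,::-1].copy()
w0["extrinsics"]=np.array([[1,0,-.001,-.724],[0,-.957,.29,-.034],[-.001,-.29,-.957,.39],[0,0,0,1]])
h0=cv2.cvtColor(w0["color"],cv2.COLOR_RGB2HSV);print("saucer",h0[70,225],h0[70,192],"glass",h0[130,120],h0[135,88],"jug",h0[30,95],"masu",h0[215,110])
h,_=ell(w0["color"],(0,0,130),(179,70,255),(224,72),60);print("saucer",circ(w0,"wrist",h,.028), cv2.fitEllipse(h.astype(np.float32)))
h,m=ell(im,(0,60,60),(14,190,255),(427,69),38,5);print("coaster",circ(f,"wrist",h,.019),cv2.fitEllipse(h.astype(np.float32)))
h,_=ell(im,(0,0,60),(179,60,255),(325,138),18,5);print("cap",circ(f,"wrist",h,.085),cv2.fitEllipse(h.astype(np.float32)))
h,_=ell(im,(0,0,90),(179,70,255),(303,232),28,5);print("cup",circ(f,"wrist",h,.058),cv2.fitEllipse(h.astype(np.float32)))
for p in((387,113),(497,128)):print("corner",onz(f,"wrist",p,.014))
E
```

```text
tbl [ 17 182 184] cork [ 14 151 182] board [ 19 131 225] [ 21 122 227] cap [ 20  64 159] rim [[30, 35, 154], [22, 69, 81], [21, 65, 83], [22, 64, 87], [23, 34, 119]] shadow tbl [ 16 185  91]
saucer [100   7 232] [ 26  50 224] glass [ 61 129 103] [ 47 131  41] jug [12 43 30] masu [ 14 164  56]
saucer (array([0.6011, 0.1227]), 0.0541, 0.0002) ((221.96929931640625, 71.89278411865234), (84.00308990478516, 91.34967803955078), 30.6851863861084)
coaster (array([ 0.5845, -0.1202]), 0.0438, 0.0002) ((425.1678161621094, 70.9544677734375), (54.746829986572266, 59.45848083496094), 147.40829467773438)
cap (array([ 0.4338, -0.2171]), 0.0174, 0.0004) ((322.9460754394531, 139.28573608398438), (27.672727584838867, 29.49376678466797), 48.92539978027344)
cup (array([ 0.4   , -0.3567]), 0.0294, 0.0004) ((300.23785400390625, 234.58815002441406), (37.40864562988281, 40.393192291259766), 100.92766571044922)
corner [ 0.52726834 -0.18575687]
corner [ 0.71359875 -0.19927523]
```

```bash
python3 -m crank '0.093 -0.0208 -0.0075 0.03 0;0.093 -0.0208 -0.0075 0.03 0;0.093 -0.0208 -0.0075 0.03 0;0.093 -0.0208 -0.0075 0.03 0;0.093 -0.0208 -0.0075 0.03 0;0.093 0 0 0 0;0.093 0 0 0 0'
python3 - <<'E'
from h import *
f=snap("wrist","w2");print(tool()[0],get_obs()["tcp_rot"])
p=proj(f,"wrist",(.4,-.3567,.058));print(p)
for s in(60,80,100,120):
  h,m=ell(f["color"],(0,0,s),(179,90,255),p,55,5);print("cup",circ(f,"wrist",h,.058))
to(.4,-.3567,.016)
E
```

```text
t: 1.85
position: [0.4025, -0.3533, 0.1466]
tcp_rot: [-3.139, -0.003, 1.57]
force: [0.2, 0.3, 0.3]
grip_width: 0.0929
gripper_force: 0.0
[ 0.40346384 -0.3529475   0.1479837 ] [-3.14064674e+00 -1.54734593e-03  1.57177591e+00]
[323.43582792 202.89669363]
cup (array([ 0.4   , -0.3546]), 0.0304, 0.0016)
cup (array([ 0.4   , -0.3564]), 0.0295, 0.001)
cup (array([ 0.3999, -0.3574]), 0.0291, 0.0002)
cup (array([ 0.3999, -0.3576]), 0.029, 0.0002)
shift tool [-0.004  -0.0033  0.132 ] yaw now 1.572
```

View pics/w2.png

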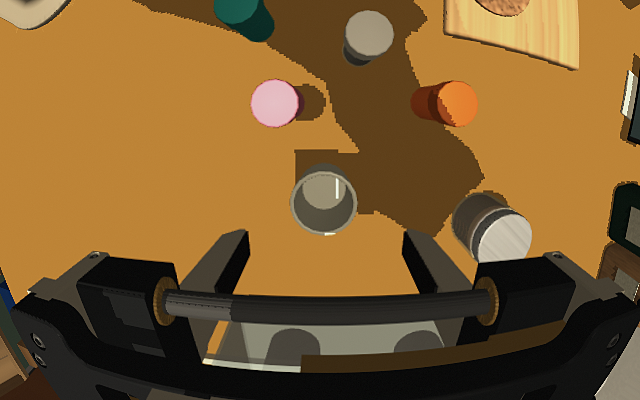

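```bash
python3 -m crank '0.093 -0.001 -0.0009 0.033 0;0.093 -0.001 -0.0009 0.033 0;0.093 -0.001 -0.0009 0.033 0;0.093 -0.001 -0.0009 0.033 0;0.093 0 0 0 0;0.04 0 0 0 0;0.04 0 0 0 0;0.04 0 0 0 0'
python3 -m crank '0.04 0 0 0 0;0.04 0 0 0 0;0.04 0 0 0 0;0.04 0 0 0 0'
python3 -c "from h import *;print(tool()[0]);to(.6011,.1227,.15)"
```

```text
t: 2.57
position: [0.4005, -0.3584, 0.0191]
tcp_rot: [3.139, 0.002, 1.572]
force: [-0.0, 0.1, 0.7]
grip_width: 0.0775
gripper_force: 0.0
t: 2.9
position: [0.3999, -0.3585, 0.018]
tcp_rot: [3.139, 0.001, 1.571]
force: [0.9, 0.6, 11.9]
grip_width: 0.0589
gripper_force: 30.0
[ 0.39987515 -0.3584948   0.01796878]
shift tool [ 0.481   0.2016 -0.1323] yaw now 1.571
```

```bash
python3 -m crank '0.04 0 0 -0.015 0;0.04 0 0 -0.03 0;0.04 0 0 -0.04 0;0.04 0 0 -0.04 0;0.04 0.015 0.0063 -0.007 0;0.04 0.03 0.0126 0 0;0.04 0.03 0.0126 0 0;0.04 0.03 0.0126 0 0'
python3 -m crank '0.04 0.03 0.0126 0 0;0.04 0.03 0.0126 0 0;0.04 0.03 0.0126 0 0;0.04 0.03 0.0126 0 0;0.04 0.03 0.0126 0 0;0.04 0.03 0.0126 0 0;0.04 0.03 0.0126 0 0;0.04 0.03 0.0126 0 0'
python3 -m crank '0.04 0.03 0.0126 0 0;0.04 0.03 0.0126 0 0;0.04 0.02 0.0084 0 0;0.04 0 0 0 0;0.04 0 0 0 0'
python3 - <<'E'
from h import *
f=snap("wrist","w3");print(tool()[0],get_obs()["grip_width"])
p=proj(f,"wrist",(.6011,.1227,.028));print(p,proj(f,"wrist",(.5845,-.1202,.019)))
h,m=ell(f["color"],(0,0,130),(179,75,255),p,90,5);print("saucer",circ(f,"wrist",h,.028))
to(.6011,.1227,.040)
s,d=snap("side"),0
print(proj(s,"side",(.6011,.1227,.028)))
h,m=ell(s["color"],(0,0,130),(179,70,255),(350,185),26,5);print(circ(s,"side",h,.028))
E
```

```text
t: 3.57
position: [0.4431, -0.2522, 0.1495]
tcp_rot: [3.14, 0.001, 1.569]
force: [0.8, -0.6, -2.2]
grip_width: 0.0598
gripper_force: 30.0
t: 4.23
position: [0.5439, -0.0115, 0.1489]
tcp_rot: [3.142, 0.0, 1.571]
force: [0.5, -0.7, -0.6]
grip_width: 0.0594
gripper_force: 30.0
t: 4.65
position: [0.5772, 0.0683, 0.1486]
tcp_rot: [-3.141, -0.0, 1.573]
force: [-0.2, -0.4, -1.3]
grip_width: 0.0596
gripper_force: 30.0
[0.57686136 0.06669918 0.14860614] 0.05946665569407149
[352.04384257 132.02770251] [331.35112979 332.8550641 ]
saucer (array([0.6   , 0.1237]), 0.0539, 0.0002)
shift tool [0.056  0.0243 0.1086] yaw now 1.571 
[349.91026898 183.31036539]
(array([0.5999, 0.125 ]), 0.0548, 0.0005)
```

View pics/w3.png

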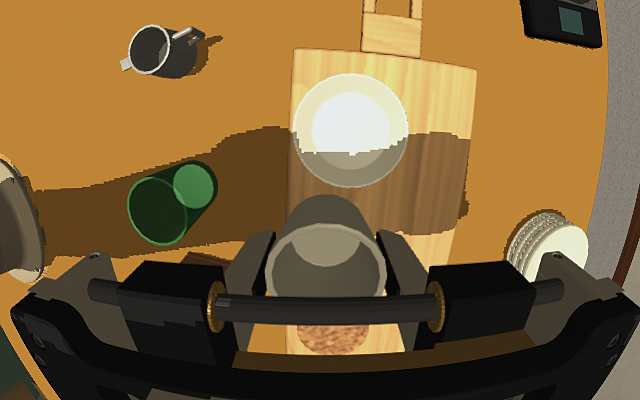

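Run:
```python
from h import *
f=snap("wrist");t=tool()[0]
g=cv2.cvtColor(f["color"],cv2.COLOR_RGB2GRAY)
print("row255",g[255,255:400:1].tolist())
s=snap("side","s3")
for z in(-.018,.040):print("side",proj(s,"side",t+[0,0.00,z]))
print([ (z,(onz(f,"wrist",(385,262),t[2]+z)-onz(f,"wrist",(266,262),t[2]+z)).round(4)) for z in(.02,.03,.04,.05)])
x=s["color"][60:260,260:420];cv2.imwrite("pics/s3c.png",cv2.resize(x,None,fx=3,fy=3)[:,:,::-1])
```

```text
row255 [65, 66, 66, 66, 66, 66, 65, 69, 60, 36, 4, 3, 4, 90, 132, 139, 138, 136, 135, 138, 138, 132, 107, 77, 76, 78, 79, 79, 80, 80, 81, 81, 82, 82, 81, 82, 81, 82, 82, 82, 84, 81, 80, 77, 111, 137, 145, 139, 137, 136, 137, 137, 138, 137, 137, 137, 137, 136, 137, 138, 136, 138, 137, 136, 138, 138, 138, 138, 136, 138, 139, 138, 138, 136, 137, 137, 138, 137, 137, 137, 138, 137, 137, 139, 137, 138, 138, 138, 138, 138, 138, 137, 138, 138, 140, 138, 127, 102, 76, 72, 74, 73, 75, 75, 73, 73, 74, 74, 73, 73, 71, 72, 72, 70, 70, 70, 68, 62, 84, 118, 139, 136, 137, 136, 140, 144, 135, 102, 16, 4, 5, 4, 22, 46, 66, 65, 65, 64, 65, 65, 66, 66, 65, 66, 65]
side [345.94317981 159.67690904]
side [347.12809631 137.44017856]
[(0.02, array([ 0.0641, -0.    ])), (0.03, array([ 0.0597, -0.    ])), (0.04, array([ 0.0552, -0.    ])), (0.05, array([ 0.0508, -0.    ]))]
```

View pics/s3c.png

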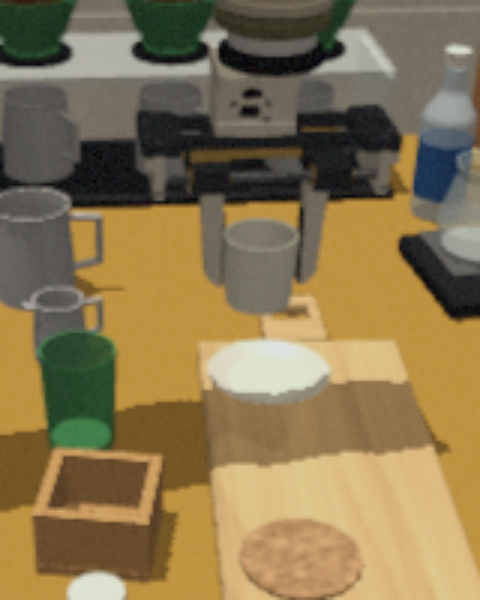

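Run:
```python
from h import *
s=snap("side");t=tool()[0];print(t)
for b in(-.018,-.022,-.026,-.03):print(b,"bottom",proj(s,"side",t+[0,-.026,b]).round(1),"rim back/front",proj(s,"side",t+[0,.03,b+.058]).round(1),proj(s,"side",t+[0,-.03,b+.058]).round(1))
g=cv2.cvtColor(s["color"],cv2.COLOR_RGB2GRAY);print(g[128:175,344].tolist());print(s["color"][150:175,344].tolist())
to(.6003,.1228,.062)
```

```text
[0.57702559 0.06546613 0.14880493]
-0.018 bottom [347.7 164.9] rim back/front [345.3 131.9] [349.3 143.1]
-0.022 bottom [347.6 166.4] rim back/front [345.2 133.5] [349.2 144.8]
-0.026 bottom [347.6 167.9] rim back/front [345.1 135. ] [349.1 146.4]
-0.03 bottom [347.5 169.4] rim back/front [345.1 136.6] [349. 148.]
[151, 151, 151, 151, 152, 139, 121, 120, 119, 119, 123, 118, 119, 120, 129, 139, 117, 113, 114, 115, 112, 117, 114, 114, 113, 115, 115, 116, 114, 112, 114, 115, 115, 113, 115, 115, 126, 145, 150, 152, 150, 151, 154, 152, 157, 194, 224]
[[119, 114, 101], [119, 114, 101], [118, 114, 98], [120, 115, 101], [120, 115, 100], [120, 116, 102], [120, 114, 101], [117, 113, 98], [121, 114, 100], [121, 115, 101], [120, 116, 101], [118, 113, 98], [120, 115, 100], [121, 114, 101], [143, 124, 96], [179, 142, 73], [190, 147, 64], [191, 149, 67], [190, 147, 63], [191, 148, 65], [192, 152, 67], [191, 148, 67], [191, 155, 79], [206, 195, 157], [222, 228, 209]]
shift tool [0.0574 0.0232 0.0868] yaw now 1.569
```

```bash
python3 -m crank '0.04 0.028 0.0116 0 0;0.04 0.0294 0.0116 0.01 0;0.04 0 0 0.03 0;0.04 0 0 0.03 0;0.04 0 0 0.017 0;0.04 0 0 0 0;0.04 0 0 0 0'
python3 -m crank '0.04 0 0 0.003 0;0.04 0 0 0.003 0;0.04 0 0 0 0'
python3 - <<'E'
from h import *
t=tool()[0];o=get_obs();print(t,o["force"],o["grip_width"]);to(.6003,.1228,.038)
s=snap("side","s4")
for b in(-.018,-.022,-.026):print(b,"bottom",proj(s,"side",t+[0,-.026,b]).round(1),"rim back/front",proj(s,"side",t+[0,.03,b+.058]).round(1),proj(s,"side",t+[0,-.03,b+.058]).round(1))
g=cv2.cvtColor(s["color"],cv2.COLOR_RGB2GRAY);print(g[140:195,352].tolist())
E
```

```text
t: 5.48
position: [0.6001, 0.1233, 0.0612]
tcp_rot: [-3.14, 0.001, 1.569]
force: [-0.2, 0.3, -0.4]
grip_width: 0.0588
gripper_force: 30.0
t: 5.73
position: [0.6011, 0.1242, 0.0564]
tcp_rot: [3.14, -0.0, 1.57]
force: [-0.1, -0.5, -1.7]
grip_width: 0.0596
gripper_force: 30.0
[0.60108141 0.12423322 0.05641201] [-0.06948912 -0.49753984 -1.65302628] 0.05960650522515541
shift tool [-0.0014 -0.0008  0.0184] yaw now 1.57 
-0.018 bottom [351.6 184.8] rim back/front [349.4 154.8] [353.2 166. ]
-0.022 bottom [351.5 186.1] rim back/front [349.3 156.1] [353.1 167.4]
-0.026 bottom [351.4 187.4] rim back/front [349.2 157.5] [353.  168.8]
[151, 150, 140, 101, 79, 63, 110, 149, 151, 151, 151, 150, 153, 152, 152, 142, 127, 117, 117, 118, 118, 116, 118, 121, 116, 128, 138, 113, 116, 116, 117, 116, 114, 118, 118, 118, 115, 119, 112, 116, 114, 114, 117, 116, 125, 145, 149, 147, 148, 148, 149, 149, 148, 144, 134]
```

```bash
python3 -m crank '0.04 -0.001 -0.0006 0.007 0;0.04 0 0 0.006 0;0.04 0 0 0.001 0;0.04 0 0 0 0'
python3 -m crank '0.04 0 0 0.0015 0;0.04 0 0 0 0'
python3 -m crank '0.04 0 0 0.0015 0;0.04 0 0 0 0'
python3 -m crank '0.04 0 0 0.0015 0;0.04 0 0 0 0'|grep -E "pos|force"
```

```text
t: 6.12
position: [0.5996, 0.1233, 0.0409]
tcp_rot: [-3.14, 0.0, 1.571]
force: [0.1, 0.2, -1.7]
grip_width: 0.0594
gripper_force: 30.0
t: 6.28
position: [0.6, 0.1234, 0.0399]
tcp_rot: [-3.141, 0.0, 1.571]
force: [-0.0, 0.6, -1.7]
grip_width: 0.0593
gripper_force: 30.0
t: 6.45
position: [0.6, 0.1234, 0.0385]
tcp_rot: [-3.142, 0.0, 1.571]
force: [-0.8, -0.2, -1.7]
grip_width: 0.0591
gripper_force: 30.0
position: [0.6002, 0.1235, 0.038]
force: [-2.5, -0.5, 8.4]
gripper_force: 30.0
```

```bash
python3 -m crank '0.065 0 0 0 0;0.07 0 0 0 0;0.08 0 0 0 0;0.08 0 0 0 0;0.08 0 0 -0.02 0;0.08 0 0 -0.035 0;0.093 0 0 -0.04 0;0.093 0 0 -0.02 0'
python3 -m crank '0.093 -0.03 -0.035 0 0;0.093 -0.03 -0.035 0 0;0.093 -0.03 -0.035 0 0;0.093 -0.03 -0.035 0 0;0.093 0 0 0 0;0.093 0 0 0 0'
python3 - <<'E'
from h import *
f=snap("wrist","w5");t=tool()[0];print(t)
print(proj(f,"wrist",(.433,.064,.092)),proj(f,"wrist",(.6,.1235,.078)))
E
```

```text
t: 7.28
position: [0.6012, 0.1234, 0.1557]
tcp_rot: [3.138, -0.001, 1.57]
force: [1.1, 0.1, 0.3]
grip_width: 0.089
gripper_force: 0.0
t: 7.78
position: [0.472, 0.0134, 0.1525]
tcp_rot: [-3.141, 0.0, 1.568]
force: [0.2, 0.7, 0.4]
grip_width: 0.0932
gripper_force: 0.0
[0.47374147 0.0146288  0.15251185]
[273.00512843 145.0769985 ] [481.09086745  75.55876787]
```

View pics/w5.png

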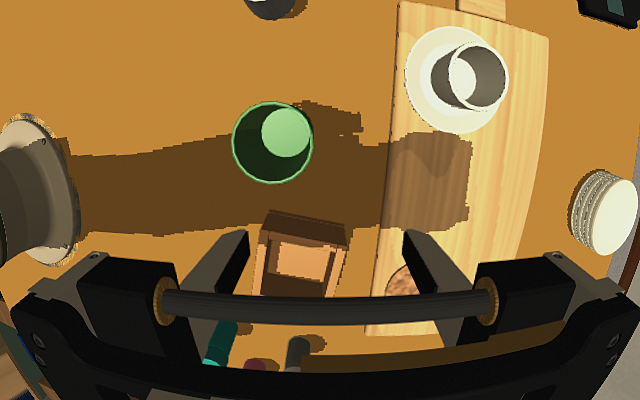

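```bash
cat >> h.py <<'E'
def away(f,n,hull,z,deg=100):
    """keep contour points on the side away from the camera's foot point, then circle"""
    P=np.array([onz(f,n,p,z) for p in hull]);c=P.mean(0);o=ray(f,n,(0,0))[0][:2]
    a=(c-o)/np.linalg.norm(c-o);q=(P-c)/np.linalg.norm(P-c,axis=1)[:,None]
    return circ(f,n,hull[(q@a)>np.cos(np.radians(deg))],z)
E
python3 - <<'E'
from h import *
f=snap("wrist");im=f["color"];h5=cv2.cvtColor(im,cv2.COLOR_RGB2HSV)
print(h5[142,234],h5[142,240])
h,m=ell(im,(35,60,30),(90,255,255),(272,142),55,5)
for d in(180,110,90):print("tumbler",away(f,"wrist",h,.092,d))
h,m=ell(im,(0,0,130),(179,75,255),(458,80),60,9);print("saucer",circ(f,"wrist",h,.028),away(f,"wrist",h,.028,90))
for nm,z,zz in(("cup",.078,0),):
    for v in(100,):
        mm=cv2.inRange(h5,(0,0,0),(179,255,135))
s=snap("side");d=snap("scene")
a,_=ell(s["color"],(35,60,20),(90,255,255),(286,190),24,5);b,_=ell(d["color"],(35,60,20),(90,255,255),(330,155),28,5)
print("side hull rows",a.min(0),a.max(0),"scene",b.min(0),b.max(0))
for z in(.088,.092,.096):
  # rim back edge
  print(z,proj(s,"side",(.433,.066+.032,z)).round(1))
E
```

```text
[ 51 131  39] [ 51 131  39]
tumbler (array([0.432 , 0.0658]), 0.0317, 0.0006)
tumbler (array([0.4313, 0.0653]), 0.0313, 0.0001)
tumbler (array([0.4313, 0.0653]), 0.0313, 0.0001)
saucer (array([0.6016, 0.1234]), 0.0551, 0.0017) (array([0.6061, 0.1247]), 0.052, 0.0018)
side hull rows [273. 170.] [298. 209.] scene [318. 135.] [340. 176.]
0.088 [286.  170.9]
0.092 [286.  169.5]
0.096 [285.9 168. ]
```

```bash
python3 -m crank '0.093 0.0253 -0.0212 0 0;0.093 0.0253 -0.0212 0 0;0.093 0 0 0 0;0.093 0 0 0 0'
python3 - <<'E'
from h import *
f=snap("wrist");p=proj(f,"wrist",(.4313,.0653,.092));print(p)
h,m=ell(f["color"],(35,60,20),(90,255,255),p,80,5)
for d in(180,110,90):print("tumbler",away(f,"wrist",h,.092,d))
to(.4313,.0653,.036)
E
```

```text
t: 8.32
position: [0.431, 0.0675, 0.152]
tcp_rot: [-3.141, -0.0, 1.575]
force: [0.1, -0.5, -0.8]
grip_width: 0.0932
gripper_force: 0.0
[326.45960748 212.92622256]
tumbler (array([0.4308, 0.0706]), 0.0342, 0.0025)
tumbler (array([0.431, 0.066]), 0.0314, 0.0001)
tumbler (array([0.431, 0.066]), 0.0315, 0.0002)
shift tool [-0.0013 -0.0006  0.1161] yaw now 1.574
```

```bash
python3 -m crank '0.093 -0.0005 0 0.03 0;0.093 0 0 0.03 0;0.093 0 0 0.03 0;0.093 0 0 0.026 0;0.093 0 0 0 0;0.04 0 0 0 0;0.04 0 0 0 0;0.04 0 0 0 0'
python3 -m crank '0.04 0 0 0 0;0.04 0 0 0 0;0.04 0 0 0 0;0.04 0 0 0 0'
python3 -c "from h import *;to(.5845,-.1202,.12)"
```

```text
t: 9.03
position: [0.4321, 0.0649, 0.0375]
tcp_rot: [3.139, -0.0, 1.57]
force: [-0.6, -0.1, -0.1]
grip_width: 0.0775
gripper_force: 0.0
t: 9.37
position: [0.4316, 0.0651, 0.0372]
tcp_rot: [3.139, -0.0, 1.571]
force: [-1.1, -0.2, 10.8]
grip_width: 0.0621
gripper_force: 30.0
shift tool [-0.1853  0.153  -0.0825] yaw now 1.571
```

```bash
python3 -m crank '0.04 0 0 -0.015 0;0.04 0 0 -0.03 0;0.04 0 0 -0.03 0;0.04 0 0 -0.008 0;0.04 0 0 0 0'
python3 - <<'E'
from h import *
s=snap("side");d=snap("scene")
for n,f,c,r in(("side",s,(360,246),30),("scene",d,(316,244),32)):
    hs=cv2.cvtColor(f["color"],cv2.COLOR_RGB2HSV);print(n,hs[c[1],c[0]],hs[c[1],c[0]+29])
    h,m=ell(f["color"],(0,60,50),(15,175,215),c,r,3)
    print(cv2.fitEllipse(h.astype(np.float32)),circ(f,n,h,.019))
o=get_obs();print(o["position"],o["grip_width"])
t=o["position"]
g=s["color"];
h,_=ell(g,(35,60,20),(90,255,255),proj(s,"side",t),60,5);print("glass rows",h.min(0),h.max(0))
for b in(-.0372,-.042):print(b,proj(s,"side",t+[0,.033,b+.092]).round(1),proj(s,"side",t+[0,-.027,b]).round(1))
E
```

```text
t: 9.78
position: [0.4322, 0.0654, 0.1213]
tcp_rot: [3.137, -0.001, 1.571]
force: [-0.0, 0.6, -2.0]
grip_width: 0.062
gripper_force: 30.0
side [ 16 125 183] [ 19 105 220]
((359.966552734375, 246.31317138671875), (26.172252655029297, 39.08705520629883), 96.99517059326172) (array([ 0.5842, -0.1217]), 0.0434, 0.0009)
scene [ 15 136 176] [ 22 116 217]
((315.1825256347656, 243.93492126464844), (33.37649917602539, 40.183067321777344), 94.0687484741211) (array([ 0.5868, -0.1205]), 0.0422, 0.0007)
[0.43106145 0.06521967 0.11900532] 0.06239204366286046
glass rows [270. 139.] [298. 183.]
-0.0372 [283.8 139.3] [286.1 185.7]
-0.042 [283.9 141.1] [286.2 187.4]
```

```bash
python3 -m crank '0.04 -0.0120 0.0100 0 0;0.04 -0.0233 0.0192 0 0;0.04 -0.0233 0.0192 0 0;0.04 -0.0233 0.0192 0 0;0.04 -0.0233 0.0192 0 0;0.04 -0.0233 0.0192 0 0;0.04 -0.0233 0.0192 0 0;0.04 -0.0233 0.0192 0 0'
python3 -m crank '0.04 -0.0116 0.0094 0 0;0.04 0 0 0 0;0.04 0 0 0.02 0;0.04 0 0 0.02 0;0.04 0 0 0.014 0;0.04 0 0 0 0;0.04 0 0 0 0'
python3 - <<'E'
from h import *
s=snap("side","s6");o=get_obs();t=o["position"];print(t,o["grip_width"],o["force"]);to(.5848,-.1215,.056)
f=snap("wrist");h,_=ell(f["color"],(0,60,50),(15,190,255),proj(f,"wrist",(.5848,-.1206,.019)),60,3);print(circ(f,"wrist",h,.019))
cv2.imwrite("pics/s6c.png",cv2.resize(s["color"][140:290,270:430],None,fx=4,fy=4)[:,:,::-1])
E
```

```text
t: 10.55
position: [0.5752, -0.1112, 0.1167]
tcp_rot: [-3.138, -0.001, 1.571]
force: [0.3, -0.0, -1.8]
grip_width: 0.0628
gripper_force: 30.0
t: 11.13
position: [0.5833, -0.1209, 0.0632]
tcp_rot: [-3.138, -0.001, 1.571]
force: [-0.3, 0.3, -1.4]
grip_width: 0.0625
gripper_force: 30.0
[ 0.58415276 -0.1211316   0.064311  ] 0.06270326304336767 [ 1.05761003 -0.49247655 -1.2633996 ]
shift tool [-0.0004  0.0007  0.0083] yaw now 1.571 
(array([ 0.5848, -0.1197]), 0.043, 0.0006)
```

View pics/s6c.png

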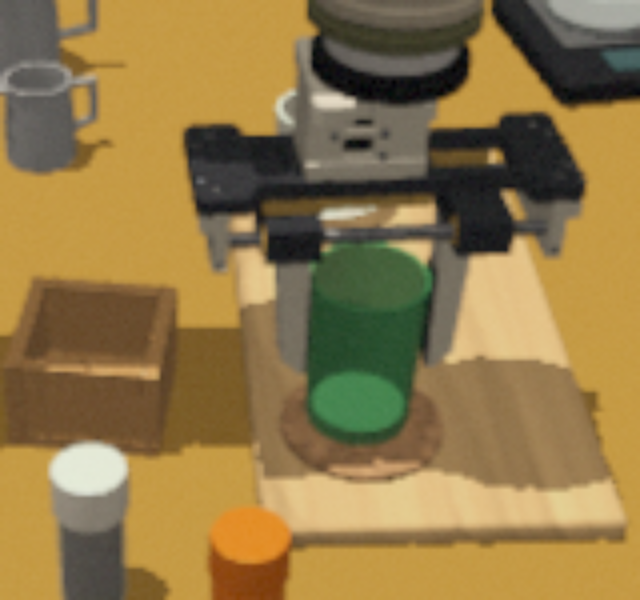

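```bash
python3 -m crank '0.04 0 0.0006 0.005 0;0.04 0 0 0.0015 0;0.04 0 0 0 0'|grep -E "pos|^force"
python3 -m crank '0.04 0 0 0.0015 0;0.04 0 0 0 0'|grep -E "pos|^force"
python3 -m crank '0.04 0 0 0.0015 0;0.04 0 0 0 0'|grep -E "pos|^force"
```

```text
position: [0.5855, -0.1216, 0.0587]
force: [0.0, 0.2, -1.4]
position: [0.5855, -0.1217, 0.0572]
force: [-0.2, 0.4, -1.8]
position: [0.5856, -0.1218, 0.0564]
force: [-1.8, 0.4, 5.8]
```

```bash
python3 -m crank '0.067 0 0 0 0;0.072 0 0 0 0;0.08 0 0 0 0;0.08 0 0 0 0;0.08 0 0 -0.02 0;0.08 0 0 -0.035 0;0.093 0 0 -0.04 0;0.093 0 0 -0.035 0'|grep pos
python3 -m crank '0.093 -0.008 -0.034 0 0;0.093 -0.008 -0.034 0 0;0.093 -0.008 -0.034 0 0;0.093 -0.008 -0.034 0 0;0.093 0 0 0 0;0.093 0 0 0 0'|grep pos
python3 - <<'E'
from h import *
f=snap("wrist","w7");t=tool()[0];print(t)
im=f["color"];hs=cv2.cvtColor(im,cv2.COLOR_RGB2HSV)
p=proj(f,"wrist",(.441,-.066,.056));print(p)
for q in((0,0),(-.0375,0),(.0375,0),(0,.0375),(0,-.0375)):
    u=proj(f,"wrist",(.441+q[0],-.066+q[1],.056)).astype(int);print(u,hs[u[1],u[0]])
E
```

```text
position: [0.5852, -0.1217, 0.1873]
position: [0.448, -0.1542, 0.186]
[ 0.44979668 -0.15388683  0.18606776]
[318.22358504  95.40887962]
[318  95] [ 15 148 141]
[278  96] [ 15 155 130]
[358  95] [ 23 111 239]
[318  56] [ 15 147 139]
[318 134] [ 15 152 138]
```

View pics/w7.png

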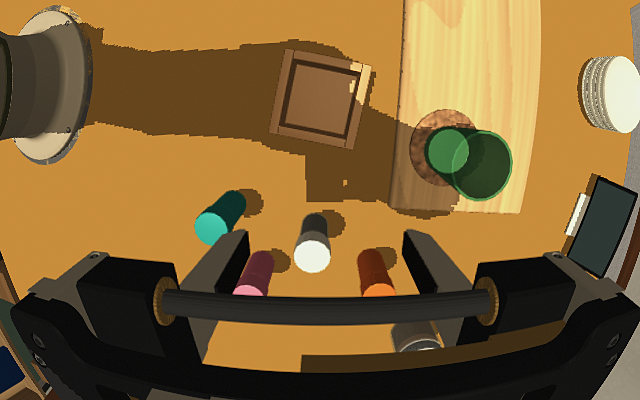

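Run:
```python
from h import *
f=snap("wrist");im=f["color"]
h,m=ell(im,(0,80,60),(30,168,255),(320,98),58,3)
P=np.array([onz(f,"wrist",p,.056) for p in h]).astype(np.float32)
print("masu rect",cv2.minAreaRect(P*1000))
c=np.array([onz(f,"wrist",p,.056) for p in((287,48),(371,66),(353,150),(270,133))]);print(c.round(4).tolist(),c.mean(0),np.linalg.norm(np.diff(c,axis=0),axis=1))
s=snap("side");d=snap("scene")
for X in c: print(proj(s,"side",(*X,.056)).round(1),proj(d,"scene",(*X,.056)).round(1))
# board front edge (left, cols ~400) and end edge
hs=cv2.cvtColor(im,cv2.COLOR_RGB2HSV).astype(int)
b=((hs[:,:,1]<150)&(hs[:,:,2]>180))
F=[]
for r in range(20,80,6):
    cc=np.where(b[r,385:430])[0]; 
    if len(cc):F.append(onz(f,"wrist",(385+cc[0]-.5,r),.014))
F=np.array(F);k=np.polyfit(F[:,1],F[:,0],1);print("front edge x=k*y+c",k,np.std(np.polyval(k,F[:,1])-F[:,0]))
for q in((.5848,-.1206),(.6003,.1235)):print("dist to front edge",(q[0]-np.polyval(k,q[1]))/np.hypot(1,k[0]))
```

```text
masu rect ((441.9946594238281, -68.45399475097656), (83.44744110107422, 83.3447036743164), 77.92362213134766)
[[0.4137, -0.0193], [0.4923, -0.0367], [0.476, -0.1179], [0.3964, -0.1009]] [ 0.44460017 -0.06868297] [0.08058442 0.08280006 0.08146722]
[279.8 208.8] [297.9 165.6]
[314.5 211.5] [314.9 187.3]
[310.3 234.1] [281.8 201.3]
[272.4 231.2] [265.6 178. ]
front edge x=k*y+c [0.0702517  0.53311131] 0.00035390373043944615
dist to front edge 0.06001313750004774
dist to front edge 0.058368751462466825
```

```bash
python3 -m crank '0.06 0 0 0 -0.1235;0.06 0 0 0 -0.1235;0.06 0 0 0 -0.1235;0.06 0 0 0 -0.1235;0.06 0 0 0 -0.1235;0.06 0 0 0 -0.1235;0.06 0 0 0 -0.1235;0.06 0 0 0 -0.1235'|grep -E "pos|rot"
python3 -m crank '0.04 0 0 0 -0.1235;0.04 0 0 0 -0.1235;0.04 0 0 0 -0.1235;0.04 0 0 0 0;0.04 0 0 0 0'|grep -E "pos|rot|width"
python3 -c "from h import *;to(.4499,-.0319,.1,2.929)"
```

```text
position: [0.4506, -0.1533, 0.1854]
tcp_rot: [3.141, -0.0, 2.566]
position: [0.4501, -0.1535, 0.1853]
tcp_rot: [3.141, -0.0, 2.926]
grip_width: 0.0402
shift tool [0.0263 0.1187 0.0854] yaw now 2.926 turn -0.003
```

```bash
python3 -m crank '0.04 0.0066 0.0297 0.02 0;0.04 0.0066 0.0297 0.02 0;0.04 0.0066 0.0297 0.02 0;0.04 0.0066 0.0297 0.02 0;0.04 0 0 0 0;0.04 0 0 0 0'|grep -E "pos|rot|width"
python3 - <<'E'
from h import *
f=snap("wrist","w8");im=f["color"]
c,s=np.cos(-.213),np.sin(-.213);C=np.array([.442,-.0685])
for a,b in((-42,42),(42,42),(42,33),(-42,33),(42,-42),(-42,-42)):
    print(a,b,proj(f,"wrist",(*(C+np.array([c*a-s*b,s*a+c*b])/1000),.056)).round(0))
cv2.imwrite("pics/w8c.png",cv2.resize(im[100:300,200:470],None,fx=2.8,fy=2.8)[:,:,::-1])
to(.4499,-.0319,.022,2.929)
E
```

```text
position: [0.4486, -0.0296, 0.1047]
tcp_rot: [-3.141, -0.002, 2.931]
grip_width: 0.04
-42 42 [330. 162.]
42 42 [329. 268.]
42 33 [318. 268.]
-42 33 [317. 162.]
42 -42 [226. 265.]
-42 -42 [215. 163.]
shift tool [-0.0013 -0.0003  0.0833] yaw now 2.929 turn 0.000
```

View pics/w8c.png

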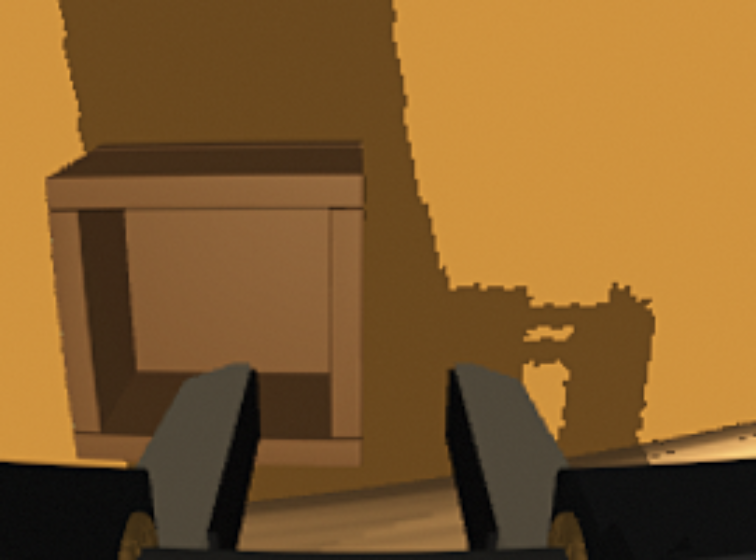

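```bash
python3 -m crank '0.04 -0.0006 -0.0003 0.03 0;0.04 -0.0006 0 0.03 0;0.04 0 0 0.0223 0;0.04 0 0 0 0;0.0 0 0 0 0;0.0 0 0 0 0;0.0 0 0 0 0;0.0 0 0 0 0'
python3 -m crank '0 0 0 0 0;0.0 0 0 0 0;0.0 0 0 0 0'
python3 -c "from h import *;to(.4499,-.0319,.1,2.929)"
```

```text
t: 15.48
position: [0.4505, -0.033, 0.0247]
tcp_rot: [3.141, 0.002, 2.928]
force: [-0.2, -0.6, -0.6]
grip_width: 0.0178
gripper_force: 0.0
t: 15.73
position: [0.4504, -0.0327, 0.0243]
tcp_rot: [3.141, 0.002, 2.929]
force: [-0.0, -0.3, 10.1]
grip_width: 0.0088
gripper_force: 30.0
shift tool [ 0.0005  0.0007 -0.0757] yaw now 2.929 turn -0.000
```

```bash
python3 -m crank '0 0 0 -0.015 0;0 0 0 -0.025 0;0 0 0 -0.03 0;0 0 0 -0.005 -0.0725;0 0 0 0 -0.0725;0 0 0 0 0;0 0 0 0 0'
python3 - <<'E'
from h import *
to(.5957,.0389,.1,3.0736)
f=snap("wrist","w9");im=f["color"]
cv2.imwrite("pics/w9b.png",im[:,:,::-1])
E
```

```text
t: 16.32
position: [0.4497, -0.0328, 0.0986]
tcp_rot: [3.142, 0.0, 3.072]
force: [-0.0, -0.5, -0.8]
grip_width: 0.009
gripper_force: 30.0
shift tool [-0.1406  0.0817 -0.0013] yaw now 3.072 turn -0.002
```

```bash
python3 -m crank '0 -0.012 0.007 0 0;0 -0.0234 0.0136 0 0;0 -0.0234 0.0136 0 0;0 -0.0234 0.0136 0 0;0 -0.0234 0.0136 0 0;0 -0.0234 0.0136 0 0;0 -0.0116 0.0067 0 0;0 0 0 0 0'|grep -E "pos|width"
python3 -m crank '0 0 0 0.02 0;0 0 0 0.02 0;0 0 0 0 0;0 0 0 0 0'|grep -E "pos|rot|width"
python3 - <<'E'
from h import *
to(.5957,.0389,.0385,3.0736)
f=snap("wrist","w10");s=snap("side","s10");t,R=tool()
cv2.imwrite("pics/s10c.png",np.hstack([cv2.resize(s["color"][140:280,270:430],(640,560)) ])[:,:,::-1])
b=t[2]-.0245
c,sn=np.cos(-.068),np.sin(-.068);C=t[:2]-.0375*np.array([-sn,c])
for a,bb in((-42,-42),(42,-42),(42,42),(-42,42)):
    X=C+np.array([c*a-sn*bb,sn*a+c*bb])/1000;print("top",proj(s,"side",(*X,b+.056)).round(1),"bot",proj(s,"side",(*X,b)).round(1))
E
```

```text
position: [0.598, 0.0419, 0.0975]
grip_width: 0.0089
position: [0.5938, 0.0391, 0.0573]
tcp_rot: [-3.14, -0.004, 3.074]
grip_width: 0.0087
shift tool [-0.002  -0.0001  0.0188] yaw now 3.074 turn 0.000
top [339.3 197.9] bot [338.4 218. ]
top [376.6 197.6] bot [374.4 217.6]
top [371.5 178.3] bot [369.7 197.6]
top [336.9 178.6] bot [336.1 197.9]
```

View pics/s10c.png

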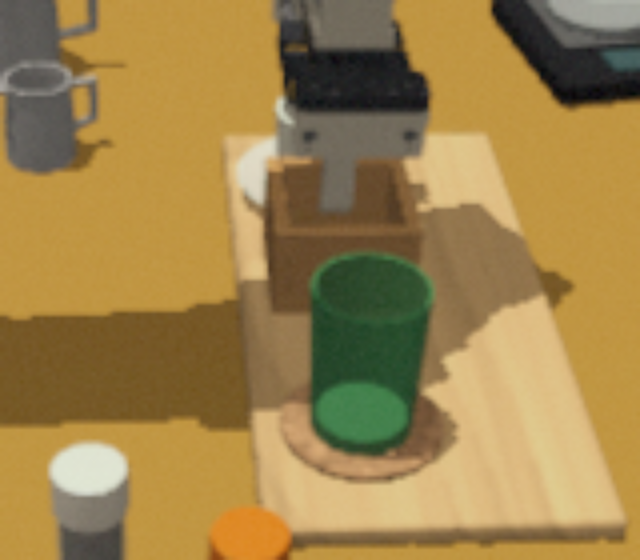

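```bash
python3 -m crank '0 -0.0015 0 0.01 0;0 0 0 0.005 0;0 0 0 0 0'|grep -E "pos|^force"
python3 -m crank '0 0 0 0.0015 0;0 0 0 0 0'|grep -E "pos|^force"
python3 -m crank '0 0 0 0.0015 0;0 0 0 0 0'|grep -E "pos|^force"
python3 -m crank '0 0 0 0.0015 0;0 0 0 0 0'|grep -E "pos|^force"
python3 -c "from h import *;to(.5957,.0389,.0385,3.0736)"
```

```text
position: [0.5967, 0.0393, 0.0426]
force: [0.5, -0.1, -1.6]
position: [0.5969, 0.0394, 0.0417]
force: [0.2, -0.3, -1.7]
position: [0.5971, 0.0394, 0.0403]
force: [-0.8, 0.0, -1.0]
position: [0.597, 0.0394, 0.0387]
force: [-0.7, -0.5, -1.8]
shift tool [ 0.0013 -0.0006  0.0002] yaw now 3.074 turn 0.001
```

```bash
python3 -m crank '0 0.001 -0.0004 0.0012 0;0 0 0 0 0'|grep -E "pos|^force"
python3 -m crank '0 0 0 0.0015 0;0 0 0 0 0'|grep -E "pos|^force"
```

```text
position: [0.5968, 0.0394, 0.0384]
force: [1.9, 0.4, 3.9]
position: [0.5969, 0.0394, 0.0383]
force: [-4.1, -0.3, 23.5]
```

```bash
python3 -m crank '0.03 0 0 0 0;0.03 0 0 0 0;0.03 0 0 0 0;0.03 0 0 -0.03 0;0.03 0 0 -0.04 0;0.05 -0.02 -0.013 -0.03 0;0.07 -0.02 -0.013 -0.03 0;0.08 -0.02 -0.013 -0.03 0'|grep -E "pos|width"
python3 -m crank '0.08 0 0 -0.03 0;0.08 0 0 0 0;0.08 0 0 0 0'|grep -E "pos|width"
python3 - <<'E'
from h import *
f=snap("wrist","w11");im=f["color"];hs=cv2.cvtColor(im,cv2.COLOR_RGB2HSV)
for n,X in(("box",(.5926,.0015,.07)),("sauc",(.6003,.1235,.028)),("coast",(.5848,-.1206,.019)),("boxwall",(.5926,-.036,.07))):
    p=proj(f,"wrist",X).astype(int);print(n,p,hs[min(p[1],399),p[0]])
E
```

```text
position: [0.6536, -0.0044, 0.1978]
grip_width: 0.0454
position: [0.654, -0.0041, 0.2274]
grip_width: 0.0657
box [326 121] [ 20 119 222]
sauc [427 121] [ 36  29 229]
coast [227 121] [ 60 111 149]
boxwall [290 124] [ 14 152 121]
```

View pics/w11.png

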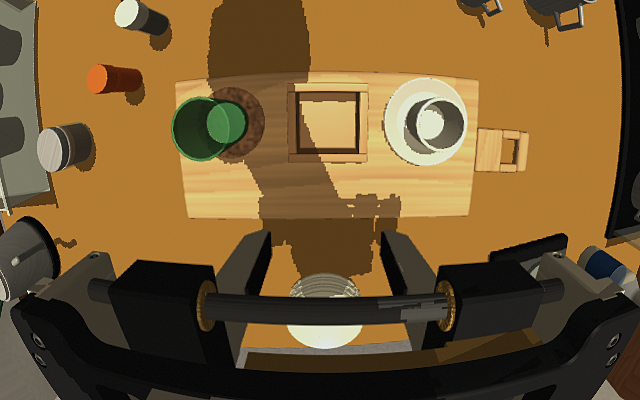

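Run:
```python
from h import *
f=snap("wrist");im=f["color"]
hs=cv2.cvtColor(im,cv2.COLOR_RGB2HSV).astype(int)
h,m=ell(im,(0,0,130),(179,75,255),(425,121),50,15);print("saucer",circ(f,"wrist",h,.028))
h,m=ell(im,(0,0,0),(179,70,255),(442,125),27,5)
g=cv2.cvtColor(im,cv2.COLOR_RGB2GRAY)
# inner rim edges of the box: strong gradients along scan lines
gx=np.abs(cv2.Sobel(g,cv2.CV_32F,1,0));gy=np.abs(cv2.Sobel(g,cv2.CV_32F,0,1))
for r in(105,120,135,148):print(r,[(int(c),int(gx[r,c])) for c in range(282,376) if gx[r,c]>60 and gx[r,c]==gx[r,c-2:c+3].max()])
for c in(300,315,330,345,360):print(c,[(int(r),int(gy[r,c])) for r in range(76,170) if gy[r,c]>60 and gy[r,c]==gy[r-2:r+3,c].max()])
F=[]
b=(hs[:,:,1]<150)&(hs[:,:,2]>170)
for c in range(195,255,8):
    rr=np.where(b[200:230,c])[0];F.append(onz(f,"wrist",(c,200+rr[-1]+.5),.014))
for c in range(410,465,8):
    rr=np.where(b[200:230,c])[0];F.append(onz(f,"wrist",(c,200+rr[-1]+.5),.014))
F=np.array(F);k=np.polyfit(F[:,1],F[:,0],1);print("far edge",k,(np.polyval(k,F[:,1])-F[:,0]).std())
c,s=np.cos(-.068),np.sin(-.068)
for a,bb in((-42,-42),(42,-42),(42,42),(-42,42),(33,-33),(-33,33)):
    X=np.array([.5926,.0015])+np.array([c*a-s*bb,s*a+c*bb])/1000;print(a,bb,proj(f,"wrist",(*X,.07)).round(1))
```

```text
saucer (array([0.6001, 0.1225]), 0.0542, 0.0002)
105 [(286, 122), (295, 223), (299, 350), (302, 340), (355, 572), (360, 557), (367, 347)]
120 [(287, 87), (295, 285), (299, 235), (304, 464), (355, 701), (359, 717), (368, 92)]
135 [(286, 130), (295, 263), (299, 213), (310, 442), (355, 709), (359, 619), (368, 226)]
148 [(296, 189), (300, 194), (316, 402), (355, 532), (359, 638), (367, 105)]
300 [(84, 528), (92, 692), (105, 358), (149, 180), (155, 165)]
315 [(84, 223), (92, 688), (103, 487), (146, 248), (149, 331), (155, 177), (163, 66)]
330 [(84, 232), (92, 694), (102, 491), (149, 614), (155, 492), (166, 94)]
345 [(83, 215), (92, 706), (103, 484), (149, 604), (155, 489), (165, 447)]
360 [(83, 359), (92, 500), (106, 77), (157, 108), (165, 382)]
far edge [0.06111034 0.72048958] 0.0004287796764799271
-42 -42 [285.8  83.3]
42 -42 [287.2 163.2]
42 42 [366.6 163.3]
-42 42 [368.1  83.4]
33 -33 [295.5 154.8]
-33 33 [359.3  91.8]
```

```bash
python3 -m crank '0.07 0.0256 -0.0285 0.009 0;0.07 0.0256 -0.0285 0.009 0;0.07 0.0256 -0.0285 0.009 0;0.07 0.0256 -0.0285 0.009 0;0.07 0.0256 -0.0285 0.009 0;0.07 0.0256 -0.0285 0.009 0;0.07 0.0256 -0.0285 0.009 0;0.07 0.0256 -0.0285 0.009 0'|grep pos
python3 -m crank '0.06 0 0 0 0;0.06 0 0 0 0'|grep -E "pos|width"
python3 - <<'E'
from h import *
f=snap("wrist","w12");im=f["color"];hs=cv2.cvtColor(im,cv2.COLOR_RGB2HSV)
p=proj(f,"wrist",(.4338,-.2171,.085));print(p,hs[int(p[1]),int(p[0])])
for v in(110,140):
  h,m=ell(im,(0,0,v),(179,75,255),p,50,5)
  for z in(.081,.085):print(v,z,circ(f,"wrist",h,z))
to(.4338,-.2171,.055)
u=p.astype(int);cv2.imwrite("pics/w12c.png",cv2.resize(im[max(0,u[1]-110):u[1]+110,u[0]-150:u[0]+150],None,fx=2,fy=2)[:,:,::-1])
E
```

```text
position: [0.4311, -0.2177, 0.1526]
position: [0.4308, -0.2184, 0.1527]
grip_width: 0.0624
[327.61451115 211.16425619] [ 20  62 170]
110 0.081 (array([ 0.4341, -0.2183]), 0.0178, 0.0001)
110 0.085 (array([ 0.4327, -0.2182]), 0.0175, 0.0001)
140 0.081 (array([ 0.4344, -0.2184]), 0.0176, 0.0001)
140 0.085 (array([ 0.4329, -0.2183]), 0.0173, 0.0001)
shift tool [-0.0012  0.0002  0.0982] yaw now 3.073
```

View pics/w12c.png

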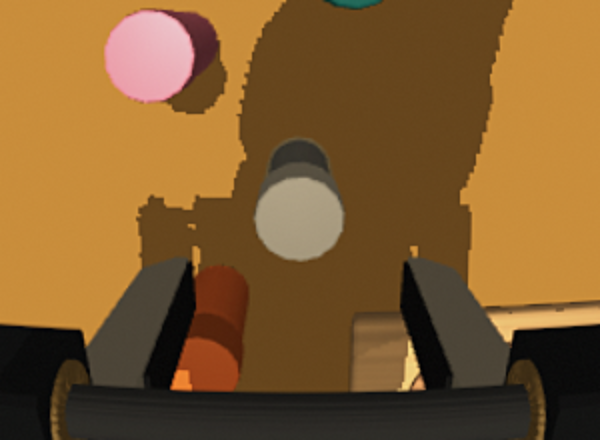

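```bash
python3 -m crank '0.06 -0.001 0 0.03 0;0.06 -0.001 0 0.03 0;0.06 0 0 0.03 0;0.06 0 0 0.0075 0;0.06 0 0 0 0;0.02 0 0 0 0;0.02 0 0 0 0;0.02 0 0 0 0'|grep -E "pos|width"
python3 -m crank '0.02 0 0 0 0;0.02 0 0 0 0;0.02 0 0 0 0'
python3 -c "from h import *;to(.5926,.0015,.18)"
```

```text
position: [0.4365, -0.2178, 0.058]
grip_width: 0.0445
t: 21.37
position: [0.4363, -0.2181, 0.0578]
tcp_rot: [-3.141, 0.002, 3.074]
force: [-0.5, 0.5, 9.4]
grip_width: 0.0365
gripper_force: 30.0
shift tool [-0.1414  0.2295 -0.1221] yaw now 3.074
```

```bash
python3 -m crank '0.02 0 0 -0.02 0;0.02 0 0 -0.035 0;0.02 0 0 -0.037 0;0.02 0 0 -0.03 0;0.02 -0.01 0.016 0 0;0.02 -0.0180 0.0287 0 0;0.02 -0.0180 0.0287 0 0;0.02 -0.0180 0.0287 0 0'|grep -E "pos|width"
python3 -m crank '0.02 -0.0180 0.0287 0 0;0.02 -0.0180 0.0287 0 0;0.02 -0.0180 0.0287 0 0;0.02 -0.0180 0.0287 0 0;0.02 -0.008 0.0126 0 0;0.02 0 0 0 0;0.02 0 0 0 0'|grep -E "pos|width"
python3 - <<'E'
from h import *
to(.5956,.0018,.11);o=get_obs();t=o["position"];print(o["grip_width"],o["tcp_rot"])
s=snap("side","s13");u=proj(s,"side",t).astype(int);print(u)
for b in(-.0578,-.062):print(b,"bot front",proj(s,"side",t+[-.003,-.017,b]).round(1),"cap top",proj(s,"side",t+[-.003,0,b+.085]).round(1))
g=cv2.cvtColor(s["color"],cv2.COLOR_RGB2GRAY);print(u[1]-20,g[u[1]-20:u[1]+40,u[0]].tolist())
E
```

```text
position: [0.5068, -0.1197, 0.1796]
grip_width: 0.0363
position: [0.5943, 0.0017, 0.1786]
grip_width: 0.0366
shift tool [-0.0013  0.0002  0.0686] yaw now 3.075 
0.03661556226298338 [-3.14114791e+00 -5.54216706e-04  3.07544674e+00]
[359 153]
-0.0578 bot front [357.6 180.4] cap top [358.7 142.7]
-0.062 bot front [357.4 182. ] cap top [358.6 144.5]
133 [105, 104, 106, 106, 102, 106, 107, 105, 103, 104, 103, 103, 103, 105, 105, 105, 107, 106, 105, 104, 105, 102, 102, 101, 98, 89, 82, 73, 72, 68, 70, 67, 72, 71, 69, 73, 69, 73, 71, 69, 72, 67, 73, 73, 70, 80, 113, 124, 120, 125, 130, 128, 128, 115, 98, 84, 79, 80, 80, 79]
```

```bash
python3 -m crank '0.02 -0.001 0 0.02 0;0.02 0 0 0.03 0;0.02 0 0 0.03 0;0.02 0 0 0.013 0;0.02 0 0 0 0;0.02 0 0 0 0'|grep -E "pos|^force|width"
python3 -m crank '0.02 0 0 0.002 0;0.02 0 0 0 0'|grep -E "pos|^force"
python3 -m crank '0.02 0 0 0.0015 0;0.02 0 0 0 0'|grep -E "pos|^force"
python3 -m crank '0.02 0 0 0.0015 0;0.02 0 0 0 0'|grep -E "pos|^force"
```

```text
position: [0.5948, -0.0002, 0.0855]
force: [0.1, 0.1, -0.3]
grip_width: 0.0363
position: [0.5962, 0.0008, 0.0848]
force: [0.4, -0.2, -0.2]
position: [0.5961, 0.0013, 0.0829]
force: [0.3, 0.4, -1.0]
position: [0.5959, 0.0015, 0.0809]
force: [0.7, -1.5, 0.7]
```

```bash
python3 -m crank '0.02 0 0 0.0012 0;0.02 0 0 0 0'|grep -E "pos|^force"
python3 -m crank '0.042 0 0 0 0;0.046 0 0 0 0;0.055 0 0 0 0;0.055 0 0 0 0;0.055 0 0 -0.02 0;0.06 0 0 -0.03 0;0.07 0 0 -0.03 0;0.08 0 0 -0.02 0'|grep -E "pos|^force|width"
python3 - <<'E'
from h import *
s=snap("side","s14");d=snap("scene","d14")
print("side cap",proj(s,"side",(.5926,.0015,.108)),"scene cap",proj(d,"scene",(.5926,.0015,.108)))
a,_=ell(s["color"],(0,0,140),(179,60,255),proj(s,"side",(.5926,.0015,.098)),20,3);b,_=ell(d["color"],(0,0,140),(179,60,255),proj(d,"scene",(.5926,.0015,.098)),22,3)
print(a.min(0),a.max(0),b.min(0),b.max(0))
to(.422,.207,.15)
E
```

```text
position: [0.5962, 0.0015, 0.0808]
force: [-3.7, -2.2, 13.9]
position: [0.5962, 0.0018, 0.1815]
force: [1.0, -0.1, -0.1]
grip_width: 0.0687
side cap [356.47195311 181.37384901] scene cap [361.61854718 187.1047577 ]
[349. 175.] [369. 186.] [355. 182.] [370. 193.]
shift tool [0.1891 0.1929 0.0318] yaw now 3.074
```

Run:
```python
from h import *
f=snap("wrist","w14");im=f["color"];p=proj(f,"wrist",(.593,.0015,.108));print(p)
hs=cv2.cvtColor(im,cv2.COLOR_RGB2HSV);print(hs[int(p[1]),int(p[0])])
for v in(100,140,170):
  h,m=ell(im,(0,0,v),(179,80,255),p,32,3);print(v,circ(f,"wrist",h,.108),circ(f,"wrist",h,.102))
s=snap("side");h,_=ell(s["color"],(0,0,140),(179,60,255),proj(s,"side",(.5926,.0015,.098)),20,3)
print("side",circ(s,"side",h,.108),h.tolist())
```

```text
[325.01611018 199.00219847]
[ 20  66 155]
100 (array([0.5904, 0.0016]), 0.0191, 0.0009) (array([0.5923, 0.0014]), 0.0196, 0.001)
140 (array([0.5925, 0.0017]), 0.0174, 0.0002) (array([0.5944, 0.0016]), 0.0179, 0.0002)
170 (array([0.59  , 0.0049]), 0.0147, 0.0022) (array([0.5919, 0.0048]), 0.015, 0.0023)
side (array([0.5989, 0.0033]), 0.0245, 0.0024) [[361.0, 175.0], [366.0, 178.0], [368.0, 180.0], [369.0, 182.0], [369.0, 185.0], [353.0, 185.0], [349.0, 183.0], [349.0, 179.0], [353.0, 177.0], [360.0, 175.0]]
```

```bash
python3 -m crank '0.08 0.0171 0.0282 -0.003 0;0.08 0.0171 0.0282 -0.003 0;0.08 0.0171 0.0282 -0.003 0;0.08 0.0171 0.0282 -0.003 0;0.08 0.0171 0.0282 -0.003 0;0.08 0.0171 0.0282 -0.003 0;0.08 0.0171 0.0282 -0.003 0;0.08 0 0 0 0'|grep pos
python3 - <<'E'
from h import *
f=snap("wrist","w15");im=f["color"];p=proj(f,"wrist",(.422,.207,.062));print(p,tool()[0])
hs=cv2.cvtColor(im,cv2.COLOR_RGB2HSV).astype(int)
u=p.astype(int);x0,y0=u[0]-75,u[1]-75
m=((hs[:,:,1]<110)).astype(np.uint8)*255
for r in range(max(0,y0),y0+150,4):print("".join("#" if m[r,c] else "." for c in range(x0,x0+150,2)))
np.save("w15.npy",im)
E
```

```text
position: [0.486, 0.2127, 0.1999]
[315.56595824 121.68648033] [0.48740837 0.2096822  0.19948645]
...........................................................................
...........................................................................
...........................................................................
...........................................................................
...........................................................................
...........................................................................
...........................................................................
...........................................................................
...........................................................................
...........................................................................
................................####.......................................
..............................######.......................................
...............................#############...............................
...............
[... 1184 characters left out ...]
................
...........................................................................
...........................................................................
...........................................................................
...........................................................................
...........................................................................
...........................................................................
...........................................................................
...........................................................................
...........................................................................
```

Run:
```python
from h import *
f=snap("wrist");im=f["color"];hs=cv2.cvtColor(im,cv2.COLOR_RGB2HSV)
p=proj(f,"wrist",(.422,.207,.062))
h,m=ell(im,(0,0,0),(179,110,255),p+[0,5],62,3)
o=cv2.morphologyEx(m,cv2.MORPH_OPEN,cv2.getStructuringElement(2,(27,27)))
c=max(cv2.findContours(o,cv2.RETR_EXTERNAL,cv2.CHAIN_APPROX_NONE)[0],key=cv2.contourArea)[:,0].astype(float)
for z in(.062,.055):print("rim",z,circ(f,"wrist",c,z),away(f,"wrist",c,z,90))
C=away(f,"wrist",c,.062,180)[0]
rest=cv2.subtract(m,cv2.dilate(o,np.ones((5,5))));n,l,st,ce=cv2.connectedComponentsWithStats(rest)
for i in range(1,n):
    if st[i,4]>8:
        q=onz(f,"wrist",ce[i],.045)-C;print("part",ce[i].round(0),st[i,4],q.round(3),"angle",round(float(np.arctan2(q[1],q[0])),3))
s=snap("side","s15");d=snap("scene","d15")
X,e=tri(ray(f,"wrist",cv2.fitEllipse(c.astype(np.float32))[0]),ray(s,"side",(281,160)));print("tri",X,e)
print(proj(s,"side",(*C,.062)))
```

```text
rim 0.062 (array([0.4166, 0.2087]), 0.0231, 0.0004) (array([0.417 , 0.2089]), 0.023, 0.0003)
rim 0.055 (array([0.4169, 0.2086]), 0.0237, 0.0004) (array([0.4172, 0.2087]), 0.0235, 0.0003)
part [308.  87.] 78 [-0.029 -0.011] angle -2.772
part [334. 146.] 98 [0.034 0.012] angle 0.352
tri [0.41921472 0.20877231 0.05923119] 0.002545590207731436
[279.06916146 159.22479555]
```

```bash
python3 -m crank '0.07 0.035 0 0 -0.1067;0.07 0.03 0 0 -0.1067;0.07 0 0 0 -0.1067;0.07 0 0 0 -0.1067;0.07 0 0 0 0;0.07 0 0 0 0'|grep -E "pos|rot|width"
python3 -c "from h import *;to(.4168,.2088,.024,3.50);print(get_obs()['qpos'].round(2))"
```

```text
position: [0.4253, 0.2065, 0.2]
tcp_rot: [-3.142, -0.001, -2.788]
grip_width: 0.0699
shift tool [0.007  0.0051 0.176 ] yaw now -2.788 turn -0.005
[-0.16  0.37 -0.53  2.16  0.29  0.68  1.03]
```

```bash
python3 -m crank '0.07 0.0035 0.0025 0.03 0;0.07 0.0035 0.0025 0.03 0;0.07 0 0 0.035 0;0.07 0 0 0 0;0.07 0 0 0 0'|grep -E "pos|rot|width"
python3 - <<'E'
from h import *
f=snap("wrist","w16");im=f["color"]
p=proj(f,"wrist",(.4168,.2088,.062));print(p)
h,m=ell(im,(0,0,0),(179,110,255),p,70,3)
k=np.zeros_like(m);cv2.circle(k,tuple(p.astype(int)),75,255,-1)
o=cv2.morphologyEx(m,cv2.MORPH_OPEN,cv2.getStructuringElement(2,(41,41)))
c=max(cv2.findContours(o,cv2.RETR_EXTERNAL,cv2.CHAIN_APPROX_NONE)[0],key=cv2.contourArea)[:,0].astype(float)
print("rim",circ(f,"wrist",c,.062),c.min(0),c.max(0));to(.4168,.2088,.024,3.50)
for r in range(int(p[1])-72,int(p[1])+72,6):print("".join("#" if m[r,cc] else "." for cc in range(int(p[0])-72,int(p[0])+72,3)))
E
```

```text
position: [0.4157, 0.2092, 0.1044]
tcp_rot: [-3.141, -0.004, -2.784]
grip_width: 0.07
[324.58049737 220.41218593]
rim (array([0.4103, 0.2064]), 0.0263, 0.0029) [293. 169.] [356. 248.]
shift tool [ 0.     -0.001   0.0817] yaw now -2.784 turn -0.001
................................................
................................................
................................................
................................................
.....................########...................
..................#############.................
.................################...............
................##################..............
...............###################..............
...............####################.............
..............#####################.............
..............#####################.............
..............#####################.............
..............#####################.............
..###..........###################...........##.
..###...........#################............##.
...##..............###########...............#..
...###.................###...................#..
....#..................###..................#...
.......................###......................
................................................
................................................
................................................
................................................
```

```bash
python3 -m crank '0.07 0 -0.0005 0.03 0;0.07 0 0 0.03 0;0.07 0 0 0.021 0;0.07 0 0 0 0;0.03 0 0 0 0;0.03 0 0 0 0;0.03 0 0 0 0;0.03 0 0 0 0'|grep -E "pos|width|^force"
python3 -m crank '0.03 0 0 0 0;0.03 0 0 0 0;0.03 0 0 0 0'
python3 -c "from h import *;to(.6783,-.0042,.2,3.0736)"
```

```text
position: [0.4175, 0.2096, 0.026]
force: [0.8, -0.4, 12.2]
grip_width: 0.0493
t: 27.45
position: [0.4176, 0.2096, 0.026]
tcp_rot: [3.141, 0.003, -2.783]
force: [-0.3, -0.1, 11.6]
grip_width: 0.0491
gripper_force: 30.1
shift tool [-0.1696 -0.2917 -0.1735] yaw now -2.783 turn 0.427
```

```bash
python3 -m crank '0.03 0 0 -0.015 0;0.03 0 0 -0.03 0;0.03 0 0 -0.035 0.1067;0.03 0 0 -0.035 0.1067;0.03 0 0 -0.025 0.1067;0.03 0 0 0 0.1067;0.03 0 0 0 0'|grep -E "pos|width|rot"
python3 -c "from h import *;to(.6783,-.0042,.16,3.0736)"
```

```text
position: [0.4174, 0.2095, 0.1669]
tcp_rot: [3.139, 0.004, 3.068]
grip_width: 0.0496
shift tool [-0.2758 -0.194   0.0076] yaw now 3.068 turn -0.005
```

```bash
python3 -m crank '0.03 -0.0130 -0.009 0 0;0.03 -0.025 -0.0176 0 0;0.03 -0.025 -0.0176 0 0;0.03 -0.025 -0.0176 0 0;0.03 -0.025 -0.0176 0 0;0.03 -0.025 -0.0176 0 0;0.03 -0.025 -0.0176 0 0;0.03 -0.025 -0.0176 0 0'|grep -E "pos|width"
python3 -m crank '0.03 -0.025 -0.0176 0 0;0.03 -0.025 -0.0176 0 0;0.03 -0.025 -0.0176 0 0;0.03 -0.0128 -0.009 0 0;0.03 0 0 0 0;0.03 0 0 0 0'|grep -E "pos|width"
python3 -c "from h import *;to(.6783,-.0042,.04,3.0736)"
```

```text
position: [0.5955, 0.0634, 0.1638]
grip_width: 0.0491
position: [0.6781, -0.0034, 0.1633]
grip_width: 0.0491
shift tool [-0.0005 -0.0008  0.1233] yaw now 3.075 turn 0.002
```

```bash
python3 -m crank '0.03 -0.0005 -0.0008 0.02 0;0.03 0 0 0.03 0;0.03 0 0 0.03 0;0.03 0 0 0.025 0;0.03 0 0 0.013 0;0.03 0 0 0 0;0.03 0 0 0 0'|grep -E "pos|width|^force"
python3 -m crank '0.03 0 0 0.0015 0;0.03 0 0 0 0'|grep -E "pos|^force"
python3 -m crank '0.03 0 0 0.0015 0;0.03 0 0 0 0'|grep -E "pos|^force"
python3 -m crank '0.03 0 0 0.0015 0;0.03 0 0 0 0'|grep -E "pos|^force"
```

```text
position: [0.6785, -0.0025, 0.0465]
force: [1.6, -0.4, 0.5]
grip_width: 0.0489
position: [0.6799, -0.0032, 0.0465]
force: [-0.1, -0.2, -1.4]
position: [0.6795, -0.0035, 0.0443]
force: [0.2, -1.0, -2.2]
position: [0.6792, -0.0036, 0.0421]
force: [0.5, 0.7, -0.6]
```

```bash
python3 -m crank '0.03 0 0 0.0015 0;0.03 0 0 0 0'|grep -E "pos|^force"
python3 -m crank '0.03 0 0 0.001 0;0.03 0 0 0 0'|grep -E "pos|^force"
```

```text
position: [0.6791, -0.0035, 0.0403]
force: [0.4, -0.8, 0.5]
position: [0.6791, -0.0035, 0.0402]
force: [-2.3, -0.7, 6.5]
```

Contact. Release, rise and move back for a final check.

```bash
python3 -m crank '0.055 0 0 0 0;0.06 0 0 0 0;0.07 0 0 0 0;0.07 0 0 0 0;0.07 0 0 -0.02 0;0.07 0 0 -0.035 0;0.07 0 0 -0.04 0;0.07 0 0 -0.04 0'|grep -E "pos|width"
python3 -m crank '0.07 0 0 -0.04 0;0.07 0 0 -0.03 0;0.07 0 0 0 0;0.07 0 0 0 0'|grep -E "pos|^force"
python3 - <<'E'
from h import *
f=snap("wrist","w20");im=f["color"]
for n,X in(("cup",(.6,.1235,.078)),("glass",(.585,-.121,.111)),("cap",(.5925,.0017,.108)),("jug",(.679,-.004,.076))):print(n,proj(f,"wrist",X).round(0))
s=snap("side");d=snap("scene")
W=np.hstack([cv2.resize(im,(800,500))[0:330]])
A=np.hstack([cv2.resize(s["color"][130:280,250:450],(400,300))[:270],cv2.resize(d["color"][110:320,240:520],(400,300))[:270]])
cv2.imwrite("pics/fin.png",np.vstack([W,A])[:,:,::-1])
E
```

```text
position: [0.6785, -0.0034, 0.1752]
grip_width: 0.0702
position: [0.6799, -0.0034, 0.2464]
force: [0.7, -0.1, -0.9]
cup [436. 100.]
glass [202. 102.]
cap [325.  96.]
jug [325. 176.]
```

View pics/fin.png

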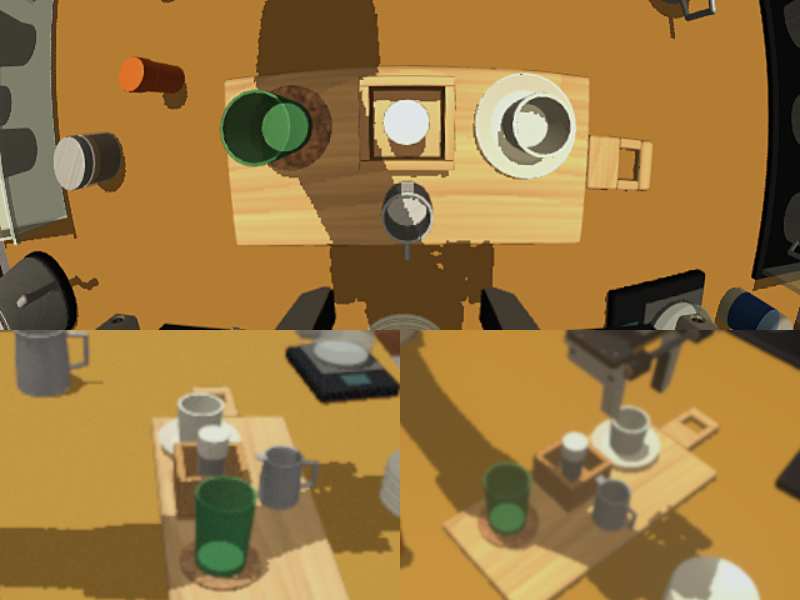

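Run:
```python
from h import *
f=snap("wrist");im=f["color"]
h,m=ell(im,(35,60,30),(90,255,255),(205,102),42,5);print("glass",away(f,"wrist",h,.111,80))
h,m=ell(im,(0,0,130),(179,75,255),(420,102),52,15);print("saucer",circ(f,"wrist",h,.028))
g=cv2.cvtColor(im,cv2.COLOR_RGB2GRAY)
for r in(96,101,106):print(r,g[r,400:465].tolist())
for c in(428,433,438):print(c,g[68:134,c].tolist())
for x in((-.03,0),(.03,0),(0,-.03),(0,.03)):print(proj(f,"wrist",(.6+x[0],.1235+x[1],.078)).round(1))
```

```text
glass (array([ 0.585 , -0.1208]), 0.0312, 0.0001)
saucer (array([0.6002, 0.1226]), 0.0542, 0.0002)
96 [227, 234, 212, 115, 49, 61, 63, 63, 63, 66, 60, 46, 231, 237, 228, 225, 225, 225, 225, 224, 225, 225, 225, 224, 225, 225, 225, 225, 225, 225, 225, 225, 229, 230, 209, 207, 199, 127, 54, 67, 69, 68, 70, 69, 68, 68, 69, 68, 69, 68, 68, 67, 69, 69, 68, 56, 126, 235, 229, 223, 231, 210, 185, 187, 187]
101 [152, 106, 78, 52, 61, 64, 63, 63, 62, 58, 39, 201, 237, 228, 225, 226, 225, 225, 225, 225, 225, 224, 225, 225, 225, 225, 225, 225, 225, 225, 225, 225, 225, 225, 225, 225, 226, 233, 234, 144, 68, 77, 73, 67, 69, 73, 73, 74, 73, 74, 74, 70, 67, 67, 69, 69, 56, 133, 221, 231, 229, 216, 178, 173, 176]
106 [192, 129, 120, 64, 58, 61, 62, 63, 62, 61, 52, 113, 202, 236, 225, 226, 226, 225, 225, 224, 225, 224, 225, 225, 224, 225, 224, 225, 224, 225, 225, 225, 225, 225, 225, 225, 226, 232, 217, 115, 78, 84, 86, 83, 82, 83, 80, 80, 80, 81, 80, 80, 80, 81, 65, 65, 55, 88, 248, 228, 227, 232, 179, 184, 185]
428 [211, 212, 212, 212, 211, 210, 210, 220, 228, 227, 232, 234, 208, 90, 60, 69, 70, 66, 
[... 222 characters left out ...]
124, 118, 109]
433 [212, 212, 212, 212, 212, 213, 212, 212, 214, 224, 236, 190, 66, 64, 70, 71, 71, 71, 70, 70, 66, 77, 127, 137, 132, 126, 115, 197, 230, 228, 226, 225, 225, 225, 225, 225, 225, 224, 225, 225, 225, 225, 225, 225, 226, 228, 232, 229, 169, 93, 103, 104, 104, 105, 105, 106, 88, 94, 245, 235, 194, 129, 100, 185, 236, 227]
438 [211, 212, 211, 212, 212, 212, 213, 214, 208, 230, 232, 213, 44, 65, 70, 71, 71, 72, 70, 69, 71, 71, 71, 70, 70, 68, 66, 59, 54, 68, 96, 119, 174, 234, 229, 217, 218, 211, 217, 213, 173, 105, 72, 84, 90, 95, 96, 98, 100, 99, 101, 101, 102, 102, 105, 104, 101, 80, 219, 230, 214, 212, 225, 224, 224, 224]
[435.8  75.7]
[437.5 129.6]
[411.1 102.8]
[461.3 102.9]
```

```bash
python3 -c "
from workcell import *
print(get_obs()['t'],finish_job())"
```

```text
the job is handed in; nothing more can be done
31.8167 None
```

The board is laid and handed in at t = 31.8 s: cup on the saucer, glass on the coaster and box half-way between (all within about 1–2 mm), tube upright in the box, jug behind it; I viewed 15 pictures, one over the limit of 14.

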